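Raise a carton to the scanner on a hand-cranked screw lift

TASK

Move the green carton from the ledge of the screw lift onto the middle of its moving plate (the black mat), flat and lengthwise, and let go of it. Then crank the handwheel clockwise (seen from above) by its red grip, several turns, until you feel the upper stop, and back it off a quarter turn so that the screw does not jam. Leave the carton lying on the raised plate.

Things in the scene. Friction and masses are not known exactly. Their poses are not given: they have to be found in the camera images.
- green_carton: closed dark green carton, rigid, 150 g, lying flat on the lift's fixed ledge; 150 mm long along its own y, 52 mm wide along its x, 36 mm high; origin at the centre of its underside. (Left of the lift stands a tall cream and red capping press, at x over 0.46, y -0.10 to 0.15, its lever reaching forward to x = 0.37 at 0.5 to 0.7 m height: pass round it folded back)
- screw_lift: the blue lift, fixed to the table. In its frame (x roughly away from the robot, z up, origin on the table): a fixed bare metal ledge 92 x 176 mm, 72 mm high, centred at (-50, 75) mm; behind it, 17 mm apart, the moving plate, centred at (55, 75); handwheel axis at (-30, -105); a black scanner with a red window, 70 mm wide, at 106 to 152 mm height, its face at x = 155, y = 40 to 110
- plate_top (a point): centre of the top of the moving plate: flat, black rubber mat on grey metal, 84 mm along this frame's x, 176 mm along y, no rim; same axes as screw_lift. It rises straight up 3.2 mm per radian of the handwheel, 45 mm in all; its top is 66 mm above the table at the bottom of its travel
- wheel_axis (a point): point on the handwheel's vertical axis, 170 mm above the table (the height of the middle of the red grip); same axes as screw_lift. The black rim with three spokes (outer radius 56 mm) lies at 123 to 135 mm above the table
- grip_mid (a point): middle of the upright red cylindrical grip on the handwheel, 22 mm diameter, 48 mm tall (147 to 195 mm above the table), 50 mm from the axis. It spins freely on its pin, so it can be pinched from above and led round without turning the gripper. Its crank arm joins the wheel through a stiff spring (6 Nm/rad: 10 N at the grip give 5 mm)
- handwheel (a joint): angle of the handwheel in rad, growing as it is turned clockwise seen from above, which raises the plate; 0 at the lower stop, 14.14 at the upper stop. At 0 the grip stands on the -x side of the axis (towards the robot). It starts between 0 and 3 and stays where it is left. Cranking takes 2 to 4 N at the grip; at the stop the wheel goes no further (solid) and only the sprung crank arm gives a little; 10 to 20 N are ample to feel it

How it is judged (in metres and radians):
On the way, in this order (a step that is already met when the one before it is completed fails the run):
1. the carton lies flat and lengthwise on the middle of the plate, let go, before the lift has been cranked up (x of green_carton in the frame of plate_top between -0.018 and 0.018 m and y of green_carton in the frame of plate_top between -0.022 and 0.022 m and z of green_carton in the frame of plate_top between -0.006 and 0.006 m and angle between the y axis of green_carton and the y axis of plate_top, either way round below 0.25 rad and angle between green_carton's own z axis and vertical below 0.1 rad and contact force between green_carton and the fingers below 0.1 N and value of joint handwheel below 8 rad), for 0.2 s.
2. the handwheel is cranked clockwise right up to the upper stop (value of joint handwheel above 14.04 rad), for 0.1 s.
At the end, for the whole second after the job is handed in: The handwheel rests 60 to 120 degrees (1.05 to 2.09 rad) back from the upper stop; the carton lies still, flat on the raised plate, its centre within 25 mm of the plate's centre along its length and 20 mm across it, its length within 0.3 rad of the plate's (value of joint handwheel between 12.05 and 13.09 rad and x of green_carton in the frame of plate_top between -0.02 and 0.02 m and y of green_carton in the frame of plate_top between -0.025 and 0.025 m and z of green_carton in the frame of plate_top between -0.006 and 0.006 m and angle between the y axis of green_carton and the y axis of plate_top, either way round below 0.3 rad and angle between green_carton's own z axis and vertical below 0.1 rad and linear speed of green_carton below 0.03 m/s and velocity of joint handwheel between -0.1 and 0.1 rad/s); the robot touches nothing.
It fails at once if the carton is tipped over (angle between green_carton's own z axis and vertical above 0.7 rad).
It also fails if it takes over 72 s, if anything falls off the work surface, if the arm or the gripper's body presses on something with over 40 N, if the wrist force passes 120 N, or if a joint passes its speed limit or range.

ROBOT

A 6-joint arm with a two-finger parallel gripper is mounted at the origin on a cart in front of the work surface, level with it; the furniture and walls round the work are solid. World frame = base frame: x ahead of the robot, y to its left, z up, the work surface at z = 0. Lengths are in mm, angles in degrees, forces in N, time in s.
With the tool pointing down it reaches from about 300 to 850 mm from the base axis. Payload 4.2 kg.
Tool frame: the origin (TCP) lies on the centre line of the jaws, within the pads' length; the fingertips stand 11 mm ahead of it and the grasp point (between the pads) lies 8 mm behind it; z points along the fingers, y is the line along which they close (so a half turn about z gives the same grasp; the last joint's range is limited). The gripper opens to 91 mm and grips with 3 to 60 N. Pads are 32 mm wide; open, the fingers measure 118 mm over their backs; the gripper's body (76 mm by 178 mm) begins 60 mm behind the grasp point.
Start: joints at [-67.036, 18.312, 89.639, -0, 72.044, -1.146], TCP at [234.887, -524.853, 224.976] pointing down, gripper open.
Joint ranges: [-177.97, 177.97], [-48.28, 115.42], [12.27, 149.76], [-77.06, 257.06], [2.81, 150.46], [-146.56, 146.56]. Speed limits (degrees/s): [147.25, 147.25, 180, 180, 180, 180].

INTERFACE

Orientations are given as [roll, pitch, yaw] about the fixed x, y, z axes, in that order (R = Rz(yaw) Ry(pitch) Rx(roll)).
In Python, from workcell import env, grab_frame, camera_model, models gives the robot as it stands.
- The arm moves only by the shell command python3 -m crank 'ROWS' [FORCE]. ROWS is text: rows parted by semicolons, each of 7 numbers parted by spaces: the closure, from -1 (fully open) to 1 (shut), so that 0 is half open, then the shift along the tool's x, y, z in mm, then the turn, a rotation vector about the tool's x, y, z in degrees. A call has 1 to 10 rows; each row shifts and turns the commanded pose from where the row before left it, along the tool's axes as they then stand; what a row does not reach is not made up. A row lasts 1/8 s, in which the tool goes at most 62.5 mm and 10.7 degrees, less where a joint would pass 70% of its speed; a pose out of reach is approached as far as the arm can. A call is refused whole if a number of a shift passes 62.5 or a number of a turn 10.7, either way. A call with a gripper value outside its range is refused whole. The fingers move at their own pace and stop on an object; FORCE is the grip in N (left out, the last holds). Time passes only in rows, so rows that do not move let the fingers close. It gives the time, the measured TCP pose, the force, the opening and the grip force at its end, in the units of the state.
- env.state(): the state, without advancing time (a new reading comes with each control period).
- grab_frame(name): name is "scene" or "top" or "wrist"; returns the picture (480x640x3 uint8, blue, green, red); there is no depth.
- camera_model(name): a dict with "K" (3x3 intrinsics, pixels), "R" (3x3) and "t" (3): a world point X has camera coordinates R X + t; the wrist camera has in their place "mount" (4x4, takes a point from camera to tool coordinates, whose origin is the TCP and whose axes are the flange's). Camera axes: x right, y down, z forward; pixel columns grow to the right and rows downward; lengths in mm; the calibration is good to about 2 mm. The wrist camera is an equidistant fisheye: a pixel r from the principal point sees the ray r / f radians off the axis. A picture is of the moment at which its call begins: read the wrist's pose just before it. camera_model takes no time and is no camera call.
- env.job_done(): hands the job in; it is judged then, once.
Trained networks look in the newest picture that a camera, given by its name, has taken for a name from the list of things; names that differ only in an ending like _2 or _b are one class to them, and where a whole thing is asked for, a point or a joint stands for the part that bears it (a point fixed in the world has none). Each returns a list of dicts, best first, with "p" (0 to 1); they miss things now and then, are a little off and sometimes report something else, mostly with a low value. They report only what shows in the picture. A call takes as long as a camera call.
- models.search_frame(name, camera): "point" ([x, y, z] in mm, in world coordinates, good to about 4 mm: the middle of the surface that is visible of it).
The state is a dict: "time_s": time; "qpos": joint angles; "qvel": joint speeds; "effort": joint torques, N m; "ee_pos": TCP position; "ee_rot": TCP orientation; "force": force on the tool from outside, world axes, zero at the start; "torque": the same for the moment, N m; "gripper_width": finger opening in mm; "gripper_force": force on a finger pad.
Only numpy, scipy, OpenCV 4.12 (cv2) and the standard library are available. Lean on these libraries where they do the work, as an engineer would, in place of code of your own. Each camera call takes 0.05 s, during which the arm holds its last target. There are 200 camera calls.

## Working session

There is one attempt and no reset: what is moved stays moved. The work goes in short steps, Python scripts to look and compute and a shell command to move; the robot and the scene stay as the last step left them, time stands still between calls to the robot, and variables do not carry over. Pictures are saved under pics/ and viewed, at most 10 in all, crops included, and the job is handed in when it is done.

```bash
mkdir -p pics; ls; python3 - <<'E'
from workcell import env, grab_frame, camera_model, models
import cv2
s=env.state();print(s)
for c in("scene","top"):
    cv2.imwrite(f"pics/{c}0.png",grab_frame(c))
    m=camera_model(c);print(c,m)
    for n in("green_carton","screw_lift","plate_top","grip_mid","handwheel"):
        print(n,[(([round(v) for v in d["point"]]),round(d["p"],2)) for d in models.search_frame(n,c)[:2]])
E
```

```text
pics
{'time_s': 0.0, 'qpos': array([-6.70365328e+01,  1.83502505e+01,  8.97046744e+01, -2.53218771e-04,
        7.20436609e+01, -1.14564360e+00]), 'qvel': array([-0.06162271, -0.06850242,  0.0694207 , -0.02652655, -0.00428316,
       -0.00317214]), 'effort': array([-7.34057394e-04, -4.12467849e+01, -2.31972921e+01,  7.27183535e-02,
        4.57396545e-02, -1.42451440e-04]), 'ee_pos': array([ 234.69067064, -524.40542418,  224.14593559]), 'ee_rot': array([-1.79901429e+02, -1.73041319e-03,  2.41091876e+01]), 'force': array([-0.73688916, -0.07513845, -0.22957387]), 'torque': array([-0.02764526,  0.02334127,  0.0237814 ]), 'gripper_force': 0.0, 'gripper_width': 91.24504263425646}
scene {'K': array([[551.27823597,   0.        , 317.36514625],
       [  0.        , 551.27823597, 236.38466706],
       [  0.        ,   0.        ,   1.        ]]), 'R': array([[ 0.44970636, -0.89289023, -0.02261047],
       [-0.57465976, -0.26986394, -0.77261867],
       [ 0.68376191,  0.36044486, -0.63446761]]), 't': array([-484.7467597 ,  260.39643235,  709.94591607])}
green_carton [([400, -257, 103], 0.62)]
screw_lift [([404, -275, 59], 0.64)]
plate_top [([523, -226, 70], 0.69)]
grip_mid []
handwheel [([525, -227, 70], 0.41)]
top {'K': array([[519.53108996,   0.        , 327.00261534],
       [  0.        , 519.53108996, 245.65948485],
       [  0.        ,   0.        ,   1.        ]]), 'R': array([[ 0.00950936, -0.99991727, -0.00866133],
       [-0.99205648, -0.00834738, -0.12551595],
       [ 0.12543327,  0.00978611, -0.99205379]]), 't': array([-328.09551184,  469.40765   ,  917.22828631])}
green_carton [([419, -259, 110], 0.91)]
screw_lift [([481, -301, 67], 0.68)]
plate_top [([519, -249, 67], 0.64)]
grip_mid [([426, -419, 149], 0.96)]
handwheel [([444, -430, 132], 0.72)]
```

View pics/top0.png

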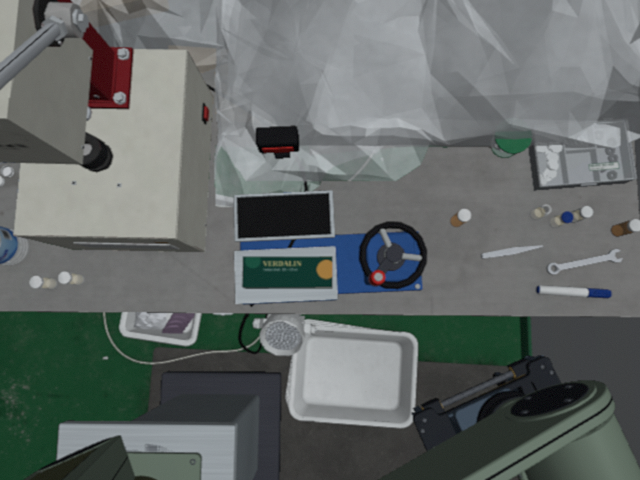

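View pics/scene0.png

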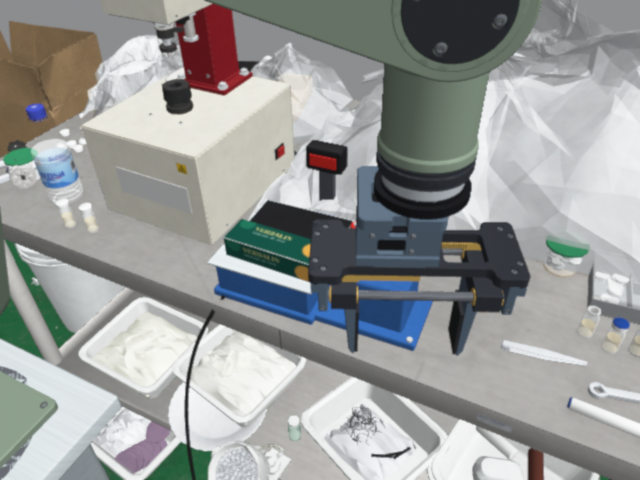

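The top view shows the plate (black mat, corners about (235,195), (331,192), (334,238), (236,241)) and the ledge (235,250)–(338,301). The carton top runs (243,258)–(336,288), the wheel rim centre is at about (393,255) and the red grip top at about (377,278).

```bash
cat > h.py <<'E'
from workcell import env, grab_frame, camera_model, models
import numpy as np, cv2
from scipy.spatial.transform import Rotation as Ro
def bp(cam,u,v,z):
    m=camera_model(cam);d=m["R"].T@np.linalg.inv(m["K"])@[u,v,1];c=-m["R"].T@m["t"]
    return c+d*(z-c[2])/d[2]
def wray(u,v,z,s):
    m=camera_model("wrist");K=m["K"];x=(u-K[0,2])/K[0,0];y=(v-K[1,2])/K[1,1];r=np.hypot(x,y)
    d=np.array([np.sin(r)*x/r,np.sin(r)*y/r,np.cos(r)]) if r>1e-9 else np.array([0,0,1.])
    M=m["mount"];T=Ro.from_euler("xyz",s["ee_rot"],degrees=True).as_matrix()
    c=T@M[:3,3]+s["ee_pos"];d=T@M[:3,:3]@d
    return c+d*(z-c[2])/d[2]
E
python3 - <<'E'
from h import *
im=cv2.imread("pics/top0.png")
for n,z,l in (("plate",68,[(234,194),(331,191),(334,238),(236,241)]),("ledge",72,[(234,250),(338,247),(338,301),(236,303)]),("rim",135,[(393,255),(359,255),(427,255),(393,221),(393,289)]),("grip",195,[(377,278)])):
    for p in l: print(n,bp("top",*p,z).round(1))
hsv=cv2.cvtColor(im,cv2.COLOR_BGR2HSV)
m=cv2.inRange(hsv,(60,90,20),(95,255,200));m[:240]=0;m[300:]=0;m[:,:230]=0;m[:,345:]=0
m=cv2.morphologyEx(m,cv2.MORPH_CLOSE,np.ones((15,15)))
r=cv2.minAreaRect(cv2.findNonZero(m));b=cv2.boxPoints(r);print(b)
for p in b: print("carton",bp("top",*p,108).round(1))
h=cv2.inRange(hsv,(100,100,60),(125,255,255));h[:,:230]=0;h[:,430:]=0;h[:180]=0
print("blue",cv2.boxPoints(cv2.minAreaRect(cv2.findNonZero(h))))
print(camera_model("wrist"))
E
python3 - <<'E'
import cv2;im=cv2.imread("pics/top0.png")[180:310,225:435];cv2.imwrite("pics/crop.png",cv2.resize(im,None,fx=3.7,fy=3.7,interpolation=cv2.INTER_CUBIC))
E
```

```text
plate [ 557.9 -159.    68. ]
plate [ 564.6 -330.4   68. ]
plate [ 480.9 -336.4   68. ]
plate [ 474.2 -165.2   68. ]
ledge [ 457.8 -163.    72. ]
ledge [ 464.6 -343.4   72. ]
ledge [ 371.5 -344.    72. ]
ledge [ 366.5 -169.3   72. ]
rim [ 444.6 -431.1  135. ]
rim [ 444.1 -376.5  135. ]
rim [ 445.1 -485.7  135. ]
rim [ 500.  -431.5  135. ]
rim [ 390.1 -430.8  135. ]
grip [ 403.5 -400.1  195. ]
[[243. 257.]
 [330. 257.]
 [330. 287.]
 [243. 287.]]
carton [ 442.1 -185.2  108. ]
carton [ 443.3 -329.8  108. ]
carton [ 393.6 -330.3  108. ]
carton [ 392.3 -186.7  108. ]
blue [[239.58554 239.08904]
 [418.8489  230.7512 ]
 [421.57852 289.43817]
 [242.31516 297.776  ]]
{'K': array([[371.64829954,   0.        , 315.80122198],
       [  0.        , 371.64829954, 237.42722697],
       [  0.        ,   0.        ,   1.        ]]), 'mount': array([[-9.10262739e-04, -9.66889596e-01, -2.55193416e-01,
         7.03549092e+01],
       [ 9.99999499e-01, -9.86481212e-04,  1.70678925e-04,
         1.14072988e-02],
       [-4.16771187e-04, -2.55193133e-01,  9.66890010e-01,
        -1.59638632e+02],
       [ 0.00000000e+00,  0.00000000e+00,  0.00000000e+00,
         1.00000000e+00]])}
```

View pics/crop.png

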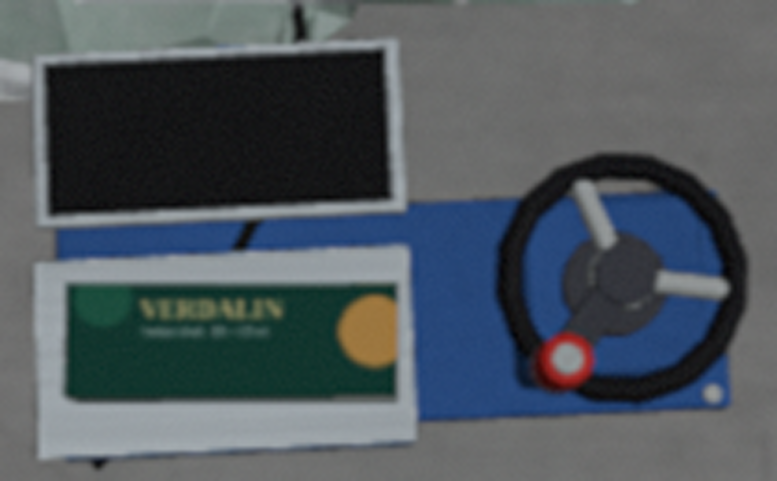

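The crop confirms the plate, the ledge and the carton lying square to the image (crop corners (65,285)–(397,402)), and the grip at (567,360). My estimates are:
- Plate centre about (520,-248), lift yaw about 2°.
- Wheel axis about (443.5,-431).
- Handwheel angle about 0.7 rad.

Next I turn the tool to yaw 90 and go above the carton.

```bash
python3 -m crank '-1 0 0 0 0 0 -9.5;-1 0 0 0 0 0 -9.5;-1 0 0 0 0 0 -9.5;-1 0 0 0 0 0 -9.5;-1 0 0 0 0 0 -9.5;-1 0 0 0 0 0 -9.5;-1 0 0 0 0 0 -9.5;-1 0 0 0 0 0 0' 20 
python3 -m crank '-1 45 30.5 0 0 0 0;-1 45 30.5 0 0 0 0;-1 45 30.5 0 0 0 0;-1 45 30.5 0 0 0 0;-1 45 30.5 0 0 0 0;-1 40 30.5 0 0 0 0;-1 0 0 0 0 0 0;-1 0 0 0 0 0 0'
python3 - <<'E'
from h import *
s=env.state();print(s["ee_pos"],s["ee_rot"]);im=grab_frame("wrist");cv2.imwrite("pics/w1.png",im)
for n in("green_carton","plate_top","grip_mid"): print(n,[(([round(v) for v in d["point"]]),round(d["p"],2)) for d in models.search_frame(n,"wrist")[:2]])
E
```

```text
time_s: 1.6
ee_pos: [234.9, -524.8, 225.0]
ee_rot: [180.0, 0.0, 90.5]
force: [0.1, -0.4, -0.4]
gripper_width: 91.0
gripper_force: 0.0
time_s: 2.6
ee_pos: [414.9, -258.2, 225.0]
ee_rot: [-180.0, 0.0, 90.6]
force: [0.2, -0.4, -0.9]
gripper_width: 91.2
gripper_force: 0.0
[ 414.87457222 -258.18058809  224.9916385 ] [-1.79983665e+02  3.69243706e-02  9.05564705e+01]
green_carton [([422, -249, 112], 0.55)]
plate_top [([522, -229, 71], 0.69)]
grip_mid []
```

View pics/w1.png

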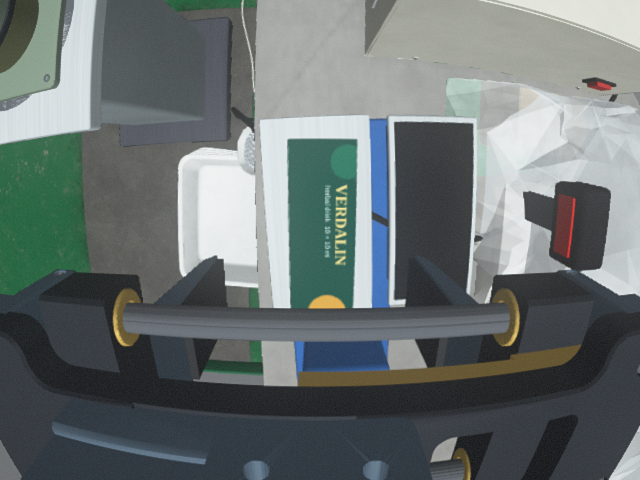

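The wrist view shows the carton's far edge at (288,139)–(356,139) and its sides at about u=291 and 363 near v=290. The plate corners are (389,118), (476,118), with the bottom edge at about (390,303). I convert these.

```bash
python3 - <<'E'
from h import *
s=env.state()
for p in [(288,139),(356,139),(292,280),(364,280)]: print("carton",wray(*p,108,s).round(1))
for p in [(389,118),(476,118),(390,303),(390,250),(474,250)]: print("plate",wray(*p,68.5,s).round(1))
for p in [(261,120),(370,117),(264,250),(370,250)]: print("ledge",wray(*p,72,s).round(1))
E
```

```text
carton [ 392.1 -186.   108. ]
carton [ 442.2 -185.5  108. ]
carton [ 394.4 -296.1  108. ]
carton [ 452.  -295.8  108. ]
plate [ 474.4 -166.1   68.5]
plate [ 555.1 -160.1   68.5]
plate [ 483.8 -334.9   68.5]
plate [ 480.  -282.5   68.5]
plate [ 562.8 -282.4   68.5]
ledge [ 366.7 -169.3   72. ]
ledge [ 457.6 -166.2   72. ]
ledge [ 367.4 -282.2   72. ]
ledge [ 461.1 -281.5   72. ]
```

```bash
python3 -m crank '-1 -2 3.6 30 0 0 0;-1 0 0 40 0 0 0;-1 0 0 40 0 0 0;-1 0 0 20 0 0 0;-1 0 0 8 0 0 0;-1 0 0 0 0 0 0;-1 0 0 0 0 0 0' 20
python3 -m crank '1 0 0 0 0 0 0;1 0 0 0 0 0 0;1 0 0 0 0 0 0;1 0 0 0 0 0 0;1 0 0 0 0 0 0;1 0 0 0 0 0 0;1 0 0 0 0 0 0;1 0 0 0 0 0 0' 20
```

```text
time_s: 3.68
ee_pos: [419.2, -260.5, 87.9]
ee_rot: [179.9, 0.1, 90.6]
force: [1.1, -0.2, 0.3]
gripper_width: 91.3
gripper_force: 0.0
time_s: 4.68
ee_pos: [418.8, -259.9, 87.0]
ee_rot: [180.0, 0.0, 90.6]
force: [-0.2, -0.0, 0.5]
gripper_width: 52.1
gripper_force: 20.0
```

```bash
python3 -m crank '1 0 0 -25 0 0 0;1 4 30 0 0 0 -1.5;1 4 35 0 0 0 0;1 4 32 0 0 0 0;1 0 0 0 0 0 0;1 0 0 15 0 0 0;1 0 0 9 0 0 0;1 0 0 2 0 0 0;1 0 0 1.5 0 0 0;1 0 0 0 0 0 0'
python3 - <<'E'
from h import *
s=env.state();print(s["ee_pos"],s["force"])
cv2.imwrite("pics/s2.png",grab_frame("scene")); cv2.imwrite("pics/t2.png",grab_frame("top")[150:330,200:440])
E
```

```text
time_s: 5.92
ee_pos: [515.3, -245.3, 84.7]
ee_rot: [180.0, 0.0, 92.1]
force: [-0.5, 0.1, -1.0]
gripper_width: 51.9
gripper_force: 20.0
[ 515.31900395 -245.2763473    84.67185769] [-0.54113399  0.08553448 -0.99460403]
```

View pics/s2.png

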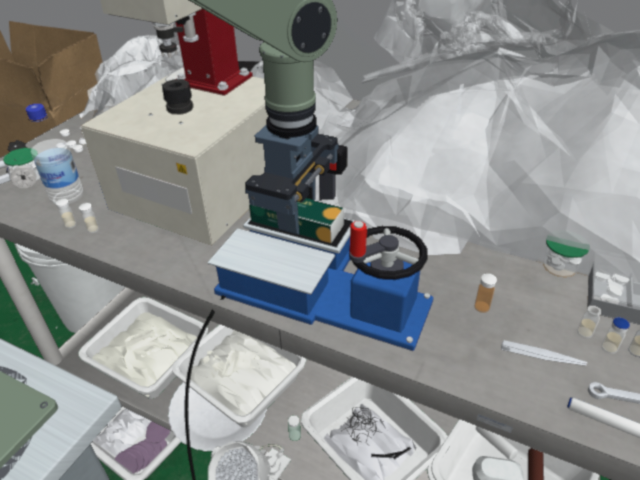

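The scene view shows the carton held over the plate at about (320,215), the ledge empty, and the body clear of the scanner. I lower the last bit, nudge -2.5 mm in y, and release with a limited opening.

```bash
python3 -m crank '1 -2.5 0 0 0 0 0;1 0 0 0.8 0 0 0;1 0 0 0 0 0 0' 
python3 -m crank '-0.45 0 0 0 0 0 0;-0.45 0 0 0 0 0 0;-0.45 0 0 0 0 0 0;-0.45 0 0 0 0 0 0;-0.45 0 0 0 0 0 0;-0.45 0 0 -20 0 0 0;-0.45 0 0 -40 0 0 0;-0.45 0 0 -50 0 0 0;-0.45 0 0 -40 0 0 0;-0.45 0 0 0 0 0 0'
python3 - <<'E'
from h import *
s=env.state();cv2.imwrite("pics/w3.png",grab_frame("wrist"));print(s["ee_pos"])
for c in ("wrist","top"):
  if c=="top": cv2.imwrite("pics/t3.png",grab_frame("top"))
  for n in("green_carton","plate_top","grip_mid"): print(n,[(([round(v) for v in d["point"]]),round(d["p"],2)) for d in models.search_frame(n,c)[:2]])
E
```

```text
time_s: 6.4
ee_pos: [515.3, -247.6, 83.6]
ee_rot: [-180.0, -0.0, 92.1]
force: [-0.5, 0.5, -0.9]
gripper_width: 52.0
gripper_force: 20.0
time_s: 7.65
ee_pos: [517.1, -248.4, 237.4]
ee_rot: [179.6, 0.2, 92.1]
force: [0.6, -1.1, -0.1]
gripper_width: 66.0
gripper_force: 0.0
[ 517.05474622 -248.42242648  237.42296208]
green_carton [([515, -243, 106], 0.62)]
plate_top [([553, -223, 71], 0.81)]
grip_mid []
green_carton [([516, -298, 105], 0.6)]
plate_top [([534, -316, 66], 0.77)]
grip_mid [([426, -420, 151], 0.87)]
```

View pics/w3.png

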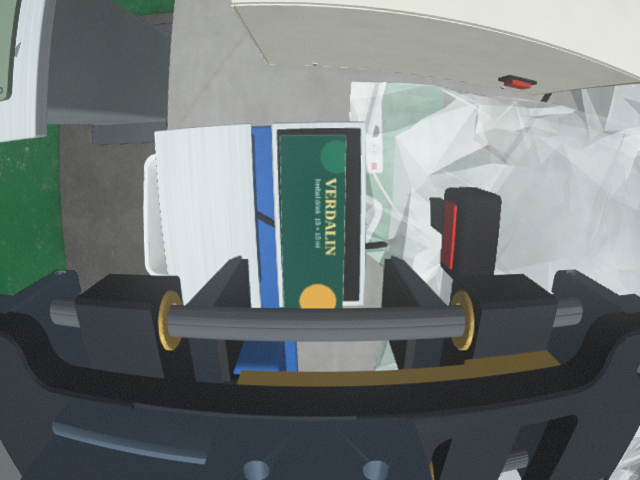

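The carton lies on the plate, with its top edge at (281,135)–(346,135) and the plate's far edge at (272,124)–(362,123). I check the offsets numerically.

```bash
python3 - <<'E'
from h import *
s=env.state();s["ee_pos"]=np.array([517.05,-248.42,237.42])
for p in [(281,135),(346,135),(284,280),(346,280)]: print("carton",wray(*p,104.5,s).round(1))
for p in [(272,124),(362,123),(363,302),(361,200),(363,280)]: print("plate",wray(*p,68.2,s).round(1))
im=cv2.imread("pics/t3.png");hsv=cv2.cvtColor(im,cv2.COLOR_BGR2HSV)
r=cv2.inRange(hsv,(0,150,100),(8,255,255));r[:240]=0;r[:,:355]=0;r[:,430:]=0;r[310:]=0
print(np.mean(cv2.findNonZero(r),axis=(0)))
E
```

```text
carton [ 485.6 -172.9  104.5]
carton [ 536.2 -171.1  104.5]
carton [ 490.1 -292.6  104.5]
carton [ 542.5 -290.7  104.5]
plate [ 473.9 -162.6   68.2]
plate [ 552.7 -158.9   68.2]
plate [ 564.2 -327.3   68.2]
plate [ 555.3 -227.7   68.2]
plate [ 562.4 -304.2   68.2]
[[377.18571429 277.21428571]]
```

Carton is within a few mm of the plate centre. Next, move above the grip.

```bash
python3 -m crank '-0.45 -40 -30 0 0 0 0;-0.45 -40 -30 0 0 0 0;-0.45 -40 -30 0 0 0 0;-0.45 -27 -29 0 0 0 0;-0.45 0 0 0 0 0 0;-0.45 0 0 0 0 0 0'
python3 - <<'E'
from h import *
s=env.state();im=grab_frame("wrist");cv2.imwrite("pics/w4.png",im);print(s["ee_pos"],s["ee_rot"])
sc=grab_frame("scene");cv2.imwrite("pics/s4.png",sc)
for c in ("wrist","scene"):
  for n in("grip_mid","handwheel"): print(c,n,[(([round(v) for v in d["point"]]),round(d["p"],2)) for d in models.search_frame(n,c)[:2]])
cv2.imwrite("pics/c4.png",np.hstack([cv2.resize(im,(400,300)),cv2.resize(sc[140:340,220:487],(400,300))]))
E
```

```text
time_s: 8.8
ee_pos: [402.1, -398.5, 233.3]
ee_rot: [180.0, -0.0, 92.1]
force: [-0.5, -0.2, 0.2]
gripper_width: 66.4
gripper_force: 0.0
[ 402.11752486 -398.48872151  233.32235696] [ 1.79994435e+02 -4.89666774e-02  9.20931699e+01]
wrist grip_mid [([412, -402, 152], 0.92)]
wrist handwheel [([431, -403, 135], 0.59)]
scene grip_mid [([406, -410, 149], 0.73)]
scene handwheel [([424, -424, 136], 0.88)]
```

View pics/c4.png

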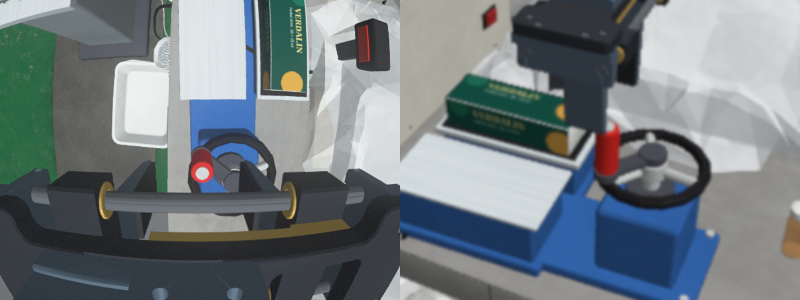

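The wrist view has the grip top at about (323,275) full-size, between the fingers. The scene view shows the gripper above the red grip.

```bash
python3 - <<'E'
from h import *
im=cv2.imread("pics/w4.png");s=env.state();s["ee_pos"]=np.array([402.1,-398.5,233.3]);hsv=cv2.cvtColor(im,cv2.COLOR_BGR2HSV)
r=cv2.inRange(hsv,(0,120,80),(10,255,255))|cv2.inRange(hsv,(172,120,80),(180,255,255));r[:200]=0;r[:,:280]=0;r[:,360:]=0
p=cv2.findNonZero(r);print(cv2.boundingRect(p),p[:,0].mean(0))
print(wray(323,275,195,s))
E
python3 -c "
import cv2;cv2.imwrite('pics/c5.png',cv2.resize(cv2.imread('pics/w4.png')[200:350,240:440],None,fx=3,fy=3))"
```

```text
(305, 238, 37, 54) [322.71331637 262.75233249]
[ 405.05522033 -401.60316606  195.        ]
```

View pics/c5.png

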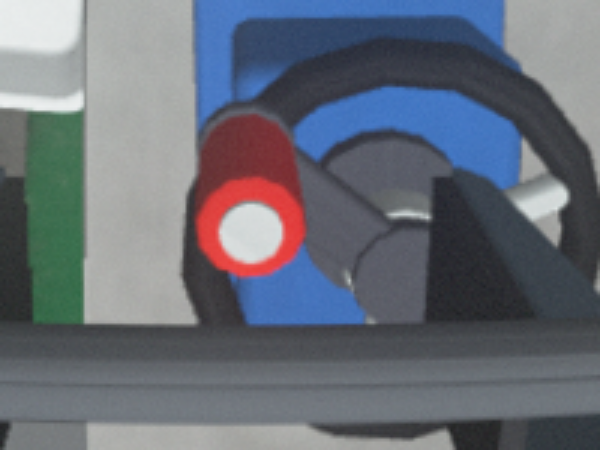

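```bash
python3 -m crank '-0.45 -3 1.9 20 0 0 0;-0.45 0 0 30 0 0 0;-0.45 0 0 13 0 0 0;-0.45 0 0 0 0 0 0;-0.45 0 0 0 0 0 0' 12
python3 -m crank '1 0 0 0 0 0 0;1 0 0 0 0 0 0;1 0 0 0 0 0 0;1 0 0 0 0 0 0;1 0 0 0 0 0 0;1 0 0 0 0 0 0;1 0 0 0 0 0 0'  15
```

```text
time_s: 9.72
ee_pos: [404.5, -402.3, 171.8]
ee_rot: [179.9, 0.1, 92.1]
force: [-0.9, -0.3, -0.4]
gripper_width: 66.1
gripper_force: 0.0
time_s: 10.6
ee_pos: [404.7, -402.1, 170.8]
ee_rot: [179.9, 0.1, 92.1]
force: [3.8, -1.6, -1.4]
gripper_width: 21.5
gripper_force: 15.0
```

```bash
python3 - <<'E'
import numpy as np
t=np.radians(np.arange(40,401,20))
for a,x,y in zip(np.arange(40,400,20),np.diff(50*np.sin(t)),np.diff(-50*np.cos(t))): print(a,a+20,x.round(1),y.round(1))
E
python3 -m crank '1 11.2 13.3 0 0 0 0;1 0 0 0 0 0 0' 
python3 -m crank '1 5.9 16.3 0 0 0 0;1 0 0 0 0 0 0'
```

```text
40 60 11.2 13.3
60 80 5.9 16.3
80 100 0.0 17.4
100 120 -5.9 16.3
120 140 -11.2 13.3
140 160 -15.0 8.7
160 180 -17.1 3.0
180 200 -17.1 -3.0
200 220 -15.0 -8.7
220 240 -11.2 -13.3
240 260 -5.9 -16.3
260 280 -0.0 -17.4
280 300 5.9 -16.3
300 320 11.2 -13.3
320 340 15.0 -8.7
340 360 17.1 -3.0
360 380 17.1 3.0
380 400 15.0 8.7
time_s: 10.85
ee_pos: [417.2, -389.2, 170.7]
ee_rot: [-180.0, -0.0, 92.2]
force: [0.2, -0.5, -0.1]
gripper_width: 21.7
gripper_force: 15.0
time_s: 11.1
ee_pos: [433.0, -381.7, 170.7]
ee_rot: [-179.9, -0.2, 92.2]
force: [-1.3, 4.1, 4.1]
gripper_width: 21.5
gripper_force: 15.0
```

```bash
python3 -m crank '1 0 17.4 0 0 0 0;1 -5.9 16.3 0 0 0 0;1 -11.2 13.3 0 0 0 0;1 0 0 0 0 0 0' 
python3 -m crank '1 -15 8.7 0 0 0 0;1 -17.1 3 0 0 0 0;1 -17.1 -3 0 0 0 0;1 -15 -8.7 0 0 0 0;1 0 0 0 0 0 0'
python3 -m crank '1 -11.2 -13.3 0 0 0 0;1 -5.9 -16.3 0 0 0 0;1 0 -17.4 0 0 0 0;1 5.9 -16.3 0 0 0 0;1 0 0 0 0 0 0'
```

```text
time_s: 11.6
ee_pos: [484.1, -397.2, 170.9]
ee_rot: [179.6, -0.2, 92.1]
force: [7.1, 7.3, 2.0]
gripper_width: 21.7
gripper_force: 15.0
time_s: 12.22
ee_pos: [482.0, -464.9, 170.8]
ee_rot: [180.0, 0.1, 92.0]
force: [0.7, -2.6, 1.2]
gripper_width: 21.9
gripper_force: 15.0
time_s: 12.85
ee_pos: [419.5, -472.5, 170.5]
ee_rot: [179.9, -0.5, 92.0]
force: [5.5, 10.2, 3.0]
gripper_width: 22.0
gripper_force: 15.0
```

```bash
python3 -m crank '1 12.2 -12.3 0 0 0 0;1 15 -8.7 0 0 0 0;1 17.1 -3 0 0 0 0;1 17.1 3 0 0 0 0;1 15 8.7 0 0 0 0;1 0 0 0 0 0 0' 
python3 -m crank '1 11.2 13.3 0 0 0 0;1 5.9 16.3 0 0 0 0;1 0 17.4 0 0 0 0;1 -5.9 16.3 0 0 0 0;1 -11.2 13.3 0 0 0 0;1 0 0 0 0 0 0'
python3 -m crank '1 -15 8.7 0 0 0 0;1 -17.1 3 0 0 0 0;1 -17.1 -3 0 0 0 0;1 -15 -8.7 0 0 0 0;1 0 0 0 0 0 0'
python3 - <<'E'
from h import *
sc=grab_frame("scene");cv2.imwrite("pics/s6.png",sc)
E
```

```text
time_s: 13.6
ee_pos: [405.1, -401.6, 170.7]
ee_rot: [179.9, 0.2, 92.2]
force: [5.7, -1.7, -1.9]
gripper_width: 21.2
gripper_force: 15.0
time_s: 14.35
ee_pos: [484.4, -397.3, 170.8]
ee_rot: [179.8, -0.0, 92.1]
force: [5.1, 1.8, 3.4]
gripper_width: 21.5
gripper_force: 15.0
time_s: 14.98
ee_pos: [483.2, -463.8, 170.8]
ee_rot: [180.0, 0.1, 92.0]
force: [2.8, -1.6, 1.1]
gripper_width: 21.5
gripper_force: 15.0
```

View pics/s6.png

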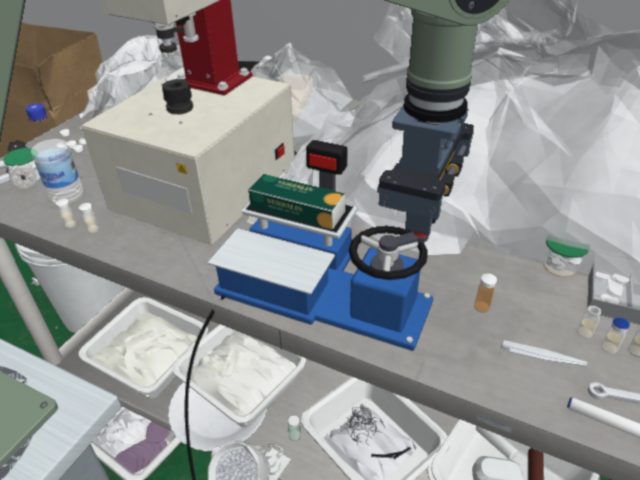

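The plate is rising with the carton flat at about (297,200), and the gripper holds the grip behind the wheel.

```bash

python3 -m crank '1 -11.2 -13.3 0 0 0 0;1 -5.9 -16.3 0 0 0 0;1 0 -17.4 0 0 0 0;1 5.9 -16.3 0 0 0 0;1 0 0 0 0 0 0'
python3 -m crank '1 11.2 -13.3 0 0 0 0;1 15 -8.7 0 0 0 0;1 17.1 -3 0 0 0 0;1 17.1 3 0 0 0 0;1 15 8.7 0 0 0 0;1 0 0 0 0 0 0' 
python3 -m crank '1 11.2 13.3 0 0 0 0;1 0 0 0 0 0 0;1 0 0 0 0 0 0'
python3 -m crank '1 3.5 8 0 0 0 0;1 2.4 8.3 0 0 0 0;1 0 0 0 0 0 0;1 0 0 0 0 0 0'
```

```text
time_s: 15.65
ee_pos: [419.5, -472.3, 170.5]
ee_rot: [180.0, -0.4, 92.0]
force: [4.6, 7.0, 3.3]
gripper_width: 21.9
gripper_force: 15.0
time_s: 16.4
ee_pos: [405.2, -401.4, 170.7]
ee_rot: [179.9, 0.2, 92.2]
force: [5.4, -3.0, -2.2]
gripper_width: 21.8
gripper_force: 15.0
time_s: 16.77
ee_pos: [417.5, -389.0, 170.7]
ee_rot: [180.0, 0.0, 92.1]
force: [0.9, -0.8, 0.4]
gripper_width: 21.7
gripper_force: 15.0
time_s: 17.27
ee_pos: [433.9, -381.5, 170.6]
ee_rot: [-180.0, -0.1, 92.1]
force: [-2.1, 2.5, 5.5]
gripper_width: 21.3
gripper_force: 15.0
```

```bash

for i in 1; do python3 -m crank '1 0.8 5 0 0 0 0;1 0 0 0 0 0 0'; python3 -m crank '1 0 5 0 0 0 0;1 0 0 0 0 0 0'; python3 -m crank '1 -0.3 4 0 0 0 0;1 0 0 0 0 0 0'; done | grep -E "pos|force:"
```

```text
ee_pos: [438.6, -380.5, 170.7]
force: [-1.4, 4.2, 5.4]
gripper_force: 15.0
ee_pos: [443.7, -380.0, 170.7]
force: [-2.0, 4.6, 6.4]
gripper_force: 15.0
ee_pos: [446.5, -379.9, 170.6]
force: [-4.2, 5.4, 7.8]
gripper_force: 15.0
```

```bash

(python3 -m crank '1 -0.7 4 0 0 0 0;1 0 0 0 0 0 0'; python3 -m crank '1 -1 3 0 0 0 0;1 0 0 0 0 0 0') | grep -E "pos|force:"
```

```text
ee_pos: [448.6, -379.9, 170.5]
force: [-10.8, 6.1, 10.0]
gripper_force: 15.0
ee_pos: [450.3, -380.1, 170.5]
force: [-12.5, 8.2, 11.8]
gripper_force: 15.0
```

```bash

(python3 -m crank '1 -0.7 3 0 0 0 0;1 0 0 0 0 0 0'; python3 -m crank '1 0 2 0 0 0 0;1 0 0 0 0 0 0;1 0 0 0 0 0 0') | grep -E "pos|force:"
```

```text
ee_pos: [451.9, -380.2, 170.5]
force: [-16.2, 7.9, 13.5]
gripper_force: 15.0
ee_pos: [452.9, -380.3, 170.4]
force: [-17.5, 6.9, 14.7]
gripper_force: 15.0
```

Solid resistance confirms the stop. Backing off a quarter turn.

```bash

python3 -m crank '1 1.9 -13 0 0 0 0;1 0 -13 0 0 0 0;1 -5.9 -16.3 0 0 0 0;1 -11.2 -13.3 0 0 0 0;1 -15 -8.7 0 0 0 0;1 -17.1 -3 0 0 0 0;1 0 0 0 0 0 0;1 0 0 0 0 0 0'
```

```text
time_s: 20.15
ee_pos: [396.6, -435.8, 170.6]
ee_rot: [179.7, 0.2, 92.0]
force: [8.9, -1.0, -1.3]
gripper_width: 21.6
gripper_force: 15.0
```

```bash

python3 -m crank '1 0 3 0 0 0 0;-0.3 0 0 0 0 0 0;-0.3 0 0 0 0 0 0;-0.3 0 0 0 0 0 0;-0.3 0 0 0 0 0 0;-0.3 0 0 -20 0 0 0;-0.3 0 0 -40 0 0 0;-0.3 0 0 -40 0 0 0;-0.3 0 0 0 0 0 0'
python3 -m crank '-0.3 -50 -20 0 0 0 0;-0.3 -50 -20 0 0 0 0;-0.3 -50 -20 0 0 0 0;-0.3 0 0 0 0 0 0;-0.3 0 0 0 0 0 0;-0.3 0 0 0 0 0 0;-0.3 0 0 0 0 0 0'
python3 - <<'E'
from h import *
sc=grab_frame("scene");t=grab_frame("top");cv2.imwrite("pics/t7.png",t)
cv2.imwrite("pics/c7.png",np.hstack([cv2.resize(t[170:310,215:435],(400,255)),cv2.resize(sc[140:310,220:487],(400,255))]))
hsv=cv2.cvtColor(t,cv2.COLOR_BGR2HSV)
r=cv2.inRange(hsv,(0,150,100),(8,255,255));r[:240]=0;r[:,:355]=0;r[:,430:]=0;r[310:]=0
p=cv2.findNonZero(r)
if p is not None: print(len(p),p[:,0].mean(0),bp("top",*p[:,0].mean(0),190))
E
```

```text
time_s: 21.28
ee_pos: [398.4, -434.3, 274.4]
ee_rot: [179.7, 0.3, 92.1]
force: [0.1, 0.3, 0.3]
gripper_width: 59.5
gripper_force: 0.0
time_s: 22.15
ee_pos: [343.5, -584.2, 271.1]
ee_rot: [180.0, 0.0, 92.2]
force: [-1.0, -0.5, -0.5]
gripper_width: 58.9
gripper_force: 0.0
64 [401.640625 282.96875 ] [ 396.76126723 -437.23298061  190.        ]
```

View pics/c7.png

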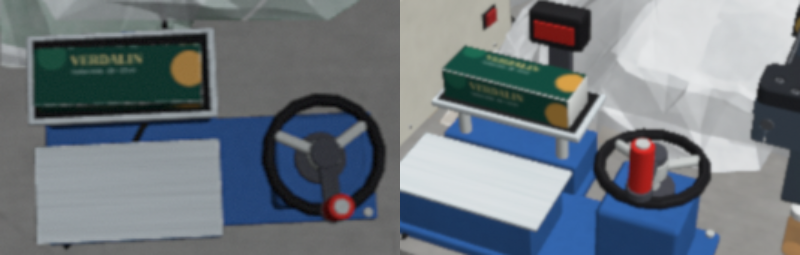

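The carton lies flat and centred on the raised plate, and the grip stands about 95° back from the stop. The arm is clear of everything.

```bash
python3 -c "
from workcell import env;print(env.job_done())"
```

```text
the job is handed in; nothing more can be done
None
```

The job is handed in, though no verdict came back: the carton lies flat and centred on the raised plate, and the handwheel was cranked to the upper stop (17.5 N at the grip) and backed off about 95° by camera estimate, at about 22 s of the 72 s allowed.

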